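# Cover the pump frame and line it up with the guide rod

## Robot

A 7-joint arm with a two-finger parallel gripper is mounted at the origin on the work surface. World frame = base frame: x ahead of the robot, y to its left, z up, the work surface at z = 0. Lengths are in m, angles in rad, forces in N, time in s.
With the tool pointing down it reaches from about 0.425 to 0.95 m from the base axis. Payload 4.7 kg.
Tool frame: the origin (TCP) lies on the centre line of the jaws, within the pads' length; the fingertips stand 11 mm ahead of it and the grasp point (between the pads) lies 8 mm behind it; z points along the fingers, y is the line along which they close (so a half turn about z gives the same grasp; the last joint's range is limited). The gripper opens to 85 mm and grips with 20 to 120 N. Pads are 22 mm wide; open, the fingers measure 114 mm over their backs; the gripper's body (76 mm by 85 mm) begins 54 mm behind the grasp point. The pads swing forward as they close: fully open they stand 13 mm farther back than shut.
Start: joints at [-1.153, 0.469, -0.049, 1.532, 0.024, 1.141, -0.082], TCP at [0.292, 0.609, 0.242] pointing down, gripper open.
Joint ranges: [-2.59, 2.59], [-0.33, 1.99], [-1.39, 1.29], [0.1, 2.45], [-1.04, 4.18], [0.21, 1.99], [-2.66, 2.66]. Speed limits (rad/s): [2.57, 2.57, 3.14, 3.14, 3.14, 3.14, 3.14].

## Interface

Orientations are given as a rotation vector (axis times angle).
In Python, from plant import manip, cams, ticket, nets gives the robot as it stands. The module is installed in compiled form; this text tells all that it offers.
- The arm moves only by the shell command python3 -m crank 'ROWS' [FORCE]. ROWS is a JSON object of lists of equal length, an entry for each row: "angular": the turn, a rotation vector about the tool's x, y, z in degrees, a list of three; "linear": the shift along the tool's x, y, z in cm, a list of three; "hand": the finger opening in cm, from 0 to 8.54. A call has 1 to 8 rows; each row is the pose to reach, as a shift and turn from the pose commanded when the call began, along the tool's axes at that moment; what a row does not reach only later rows make up. A row lasts 1/8 s, in which the tool goes at most 62.5 mm and 10.7 degrees, less where a joint would pass 70% of its speed; a pose out of reach is approached as far as the arm can. A call with a gripper value outside its range is refused whole. The fingers move at their own pace and stop on an object; FORCE is the grip in N (left out, the last holds). Time passes only in rows, so rows that repeat a pose let the fingers close. It gives the time, the measured TCP pose, the force, the opening and the grip force at its end, in the units of the state.
- manip.read_state(): the state, without advancing time (a new reading comes with each control period).
- cams.capture(name): name is "scene" or "top" or "wrist"; returns a dict with "image" (384x512x3 uint8, red, green, blue), "K" (3x3 intrinsics, pixels), "rvec" (rotation vector, rad) and "tvec" (3), from world to camera coordinates, as OpenCV has them. Camera axes: x right, y down, z forward; pixel columns grow to the right and rows downward; lengths in m; the calibration is good to about 2 mm. A picture is of the moment at which its call begins. There is no depth.
- ticket.sign_off(): hands the job in; it is judged then, once.
Trained networks look in a picture, given as the dict that the camera call returned (one of the last four; its "shot" number tells which), for a name from the list of things; names that differ only in an ending like _2 or _b are one class to them, and where a whole thing is asked for, a point or a joint stands for the part that bears it (a point fixed in the world has none). Each returns a list of dicts, best first, with "confidence" (0 to 1); they miss things now and then, are a little off and sometimes report something else, mostly with a low value. They report only what shows in the picture. A call takes as long as a camera call.
- nets.search_frame(picture, query): "position" ([column, row] in pixels, amid what is visible of it).
The state is a dict: "t": time; "joints": joint angles; "joint_vel": joint speeds; "tau": joint torques, N m; "tool_pos": TCP position; "ee_rot": TCP orientation; "contact_force": force on the tool from outside, world axes, zero at the start; "ft_torque": the same for the moment, N m; "gripper_width": opening from 0.0 (shut) to 1.0 (fully open); "grip_force": force on a finger pad.
Only numpy, scipy, OpenCV 4.12 (cv2) and the standard library are available. Lean on these libraries where they do the work, as an engineer would, in place of code of your own. Each camera call takes 0.05 s, during which the arm holds its last target. There are 200 camera calls.

## Task

Put the white pump cover, hub up, into the seat on top of the blue pump frame and press it down firmly until it sits level and fully home. Then take the steel guide rod from its grey rack and thread it from above through the brass bushing in the cover and on through the brass bushing below it in the frame, until its tapered end shows clearly under the lower bushing. Finish holding the rod there in the gripper, upright and with its end clear of the bench (it would fall through if let go), and leave the other things on the bench where they are.

Things in the scene. Friction and masses are not known exactly. Their poses are not given: they have to be found in the camera images.
- frame: Blue pump frame fixed to the bench, place and yaw vary: 130 mm square plate (40 to 54 mm above the bench) on four black feet, four steel pillars, and a round blue seat ring, 116 mm outside diameter, on top. Origin on the bench under the frame's vertical axis, z up. Seat and lower bushing share this axis; below the bushing is open space down to the bench
- seat (a point): Centre of the seat: the flat ring surface 100 mm above the bench on which the cover's underside rests. It is open in the middle (60 mm) and has a conical lip round it, 6 mm high, 93 mm across at the foot and 103 mm at the top, that guides the 90 mm cover to the middle
- lower_bush (a point): Centre of the mouth of the frame's brass lower bushing, 63 mm above the bench: bore 15 mm, funnel mouth 23 mm narrowing over the top 5 mm; the bushing's underside is 38 mm above the bench
- cover: Loose white plastic pump cover, about 0.2 kg, flat on the bench, hub up: disc 90 mm diameter, 8 mm thick, with a central round hub, 40 mm diameter, from 8 to 30 mm above the underside (grip it there). A 15 mm bore brass bushing goes right through, its funnel mouth of 21 mm narrowing over the top 4 mm. Origin: centre of the underside, z up. Seated, the hub's top is 130 mm above the bench
- rack: Grey block 70 x 70 x 50 mm fixed to the bench, with one 14 mm hole in the middle of its top, 40 mm deep, in which the rod stands. Origin at the centre of its underside
- rod: Loose plain steel guide rod, 12 mm diameter, 170 mm long, about 0.15 kg, standing upright in the rack; 130 mm of it stands out above the rack, its top is 180 mm above the bench. It may lean by up to 3 degrees. Origin at the centre of its lower end, z along the rod to its top; the lower 8 mm taper to 6 mm diameter
- rod_tip (a point): Centre of the lower, tapered end of the rod (the rod's origin)
- housing: Bystander: dull titanium housing tube standing open end up, 82 mm diameter, 130 mm tall. Origin at the centre of its underside
- dial: Bystander: black dial indicator on a rubber-footed 60 mm base, 126 mm tall. Origin at the centre of its underside
- fitting: Bystander: brass temperature probe fitting, standing, 32 mm diameter, 60 mm tall. Origin at the centre of its underside
- jar: Bystander: amber jar, 60 mm diameter, 85 mm tall. Origin at the centre of its underside
- driver: Bystander: screwdriver lying on the bench

How it is judged:
By the outcome, as a careful person would: the job done as asked, in the order asked, and still so for the second after the job is handed in, while the arm keeps its last pose, push and grip.
It also fails if it takes over 61 s, if anything falls off the work surface, if the arm or the gripper's body presses on something with over 40 N, if the wrist force passes 120 N, or if a joint passes its speed limit or range.

## Working session

There is one attempt and no reset: what is moved stays moved. The work goes in short steps, Python scripts to look and compute and a shell command to move; the robot and the scene stay as the last step left them, time stands still between calls to the robot, and variables do not carry over. Pictures are saved under pics/ and viewed, at most 10 in all, crops included, and the job is handed in when it is done.

```bash
mkdir -p pics
cat > h.py <<'E'
import numpy as np, cv2
from scipy.spatial.transform import Rotation as R
from plant import manip, cams, ticket, nets
def P(c):
    return c["K"]@np.c_[cv2.Rodrigues(np.array(c["rvec"],float))[0], np.array(c["tvec"],float)]
def proj(c,X):
    x=P(c)@np.r_[X,1]; return x[:2]/x[2]
def tri(obs):
    A=[]
    for c,p in obs:
        M=P(c); A+= [p[0]*M[2]-M[0], p[1]*M[2]-M[1]]
    A=np.array([a/np.linalg.norm(a[:3]) for a in A])
    X=np.linalg.lstsq(A[:,:3],-A[:,3],rcond=None)[0]; return X
def onz(c,p,z):
    M=P(c); A=np.array([p[0]*M[2]-M[0], p[1]*M[2]-M[1]])
    return np.linalg.solve(A[:,:2],-A[:,3]-A[:,2]*z)
def totool(d):
    s=manip.read_state(); return R.from_rotvec(s["ee_rot"]).inv().apply(d)
E
python3 - <<'E'
from h import *
s=manip.read_state(); print(s)
C={n:cams.capture(n) for n in("scene","top","wrist")}
for n,c in C.items():
    for q in["frame","seat","lower_bush","cover","rack","rod","rod_tip","housing","dial","fitting","jar","driver"]:
        print(n,q,[(np.round(r["position"],1).tolist(),round(r["confidence"],2)) for r in nets.search_frame(c,q)[:2]])
a=np.hstack([C["scene"]["image"],C["top"]["image"]])
cv2.imwrite("pics/a.png",cv2.resize(np.vstack([a,np.hstack([C["wrist"]["image"],0*C["wrist"]["image"]])]),(800,600))[...,::-1])
for n,c in C.items(): np.save(n+".npy",c,allow_pickle=True)
E
```

```text
{'t': 0.0, 'joints': array([-1.15289703,  0.46947193, -0.04861745,  1.53367437,  0.02412103,
        1.14098814, -0.08227321]), 'joint_vel': array([-1.36936539e-03,  8.34963422e-04, -9.95536669e-05,  3.57120089e-04,
       -3.39300754e-07,  8.47003537e-04, -7.60412100e-04]), 'tau': array([-4.10586354e-04, -5.10324848e+01, -4.67830617e-02, -2.37723935e+01,
        1.07259068e-02,  7.38945266e-03,  3.96200363e-06]), 'tool_pos': array([0.29139872, 0.60825018, 0.24124919]), 'ee_rot': array([-6.95795438e-01, -3.06320620e+00,  3.01978870e-03]), 'contact_force': array([0.56207049, 0.71708277, 0.09935126]), 'ft_torque': array([ 0.00614335,  0.00390107, -0.00028533]), 'grip_force': 0.0, 'gripper_width': 0.9996885834626722}
scene frame [([259.2, 199.9], 0.93)]
scene seat [([261.8, 199.0], 0.74)]
scene lower_bush [([260.4, 203.3], 0.94), ([333.9, 264.1], 0.25)]
scene cover [([189.3, 168.5], 0.56), ([260.5, 200.6], 0.5)]
scene rack [([344.9, 227.2], 0.94)]
scene rod [([346.4, 202.2], 0.64), ([261.0, 203.6], 0.44)]
scene rod_tip [([342.5, 203.4], 0.5), ([189.0, 166.8], 0.32)]
scene housing [([335.5, 261.4], 0.6)]
scene dial [([155.0, 197.5], 0.88)]
scene fitting []
scene jar [([139.4, 153.8], 0.71)]
scene driver [([395.1, 267.5], 0.74), ([156.3, 198.7], 0.72)]
top frame [([246.0, 198.2], 0.67)]
top seat [([242.8, 199.6], 0.56), ([164.4, 166.8], 0.36)]
top lower_bush [([246.7, 199.5], 0.8)]
top cover [([341.9, 214.5], 0.58)]
top rack [([184.3, 214.5], 0.67), ([245.2, 202.8], 0.49)]
top rod []
top rod_tip []
top housing [([163.3, 168.1], 0.86)]
top dial [([313.1, 154.2], 0.5)]
top fitting [([247.2, 198.9], 0.49)]
top jar [([384.8, 189.9], 0.68)]
top driver [([140.7, 207.4], 0.67), ([343.0, 217.3], 0.44)]
wrist frame []
wrist seat []
wrist lower_bush []
wrist cover []
wrist rack []
wrist rod []
wrist rod_tip []
wrist housing []
wrist dial []
wrist fitting []
wrist jar []
wrist driver [([243.8, 330.6], 0.98)]
```

View pics/a.png

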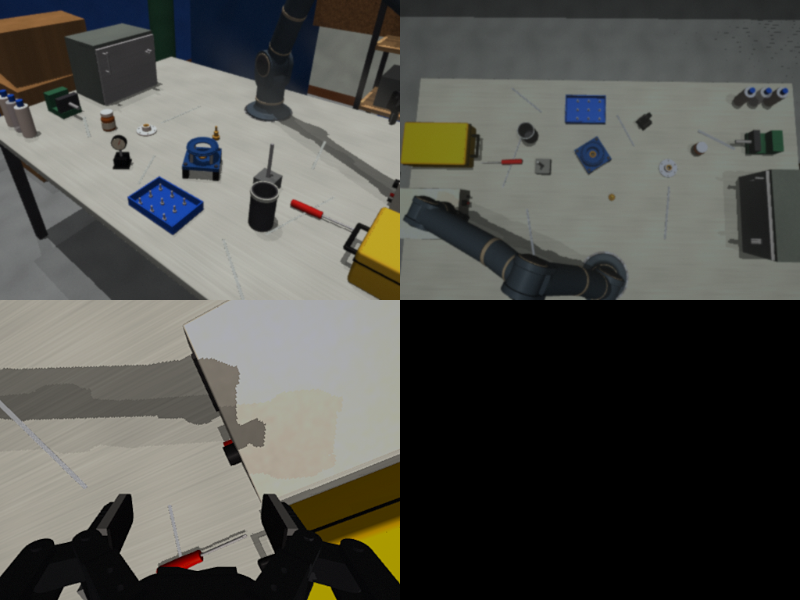

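The scene view shows the cover at (189,168), the frame at (260,200), and the rack with the rod at (345,225). In the top view they are at (342,214), (246,199) and (184,214). The fitting is the small brass cone near the frame, and the jar and dial are beside the cover.

Run:
```python
from h import *
C={n:np.load(n+".npy",allow_pickle=True).item() for n in("scene","top","wrist")}
s,t,w=[C[k] for k in C]
for n,a,b in[("cover",(189.3,168.5),(341.9,214.5)),("lower_bush",(260.4,203.3),(246.7,199.5)),("seat",(261.8,199),(242.8,199.6)),("rack",(344.9,227.2),(184.3,214.5)),("jar",(139.4,153.8),(384.8,189.9)),("dial",(155,197.5),(313.1,154.2)),("housing",(335.5,261.4),(163.3,168.1)),("fitting",(276,170),(271,252))]:
    X=tri([(s,a),(t,b)]); print(n,X.round(3),"err",(proj(s,X)-a).round(1),(proj(t,X)-b).round(1),np.hypot(X[0],X[1]).round(3))
st=manip.read_state(); Rt=R.from_rotvec(st["ee_rot"]).as_matrix()
print("tool axes\n",Rt.round(3)); Rc=cv2.Rodrigues(np.array(w["rvec"],float))[0]; cp=-Rc.T@w["tvec"]
print("cam in tool",(Rt.T@(cp-st["tool_pos"])).round(3),"cam axes in tool\n",(Rt.T@Rc.T).round(3)); print(w["K"])
```

```text
cover [ 0.513 -0.306 -0.006] err [-0.8 -0.1] [-0.5  0.5] 0.597
lower_bush [0.561 0.058 0.037] err [-0.2 -0. ] [-0.1  0.1] 0.564
seat [0.56  0.068 0.056] err [1.4 0.1] [ 0.9 -0.6] 0.564
rack [0.499 0.294 0.033] err [-1.8 -0.1] [-1.1  0.6] 0.58
jar [ 0.602 -0.46   0.036] err [-1.4 -0.3] [-0.9  0.9] 0.757
dial [ 0.739 -0.193  0.041] err [-0. -0.] [-0.  0.] 0.764
housing [0.668 0.369 0.076] err [-0.4 -0. ] [-0.2  0.1] 0.764
fitting [ 0.367 -0.036  0.024] err [0.1 0. ] [ 0.1 -0. ] 0.369
tool axes
 [[-0.902  0.432 -0.   ]
 [ 0.432  0.902  0.   ]
 [ 0.     0.    -1.   ]]
cam in tool [ 0.083  0.    -0.132] cam axes in tool
 [[-0.001 -0.948 -0.32 ]
 [ 1.    -0.    -0.002]
 [ 0.002 -0.32   0.948]]
[[288.18146912   0.         251.92342153]
 [  0.         288.18146912 192.11292972]
 [  0.           0.           1.        ]]
```

```bash
python3 -m crank '{"angular":[[0,0,0],[0,0,0],[0,0,0],[0,0,0],[0,0,0],[0,0,0],[0,0,0],[0,0,0]],"linear":[[-4.5,-4,-0.5],[-9,-8,-1],[-14,-12,-1.5],[-18.5,-16,-2],[-23,-20,-3],[-28,-24,-3],[-33,-28,-3],[-37.4,-31.8,-3]],"hand":[8.5,8.5,8.5,8.5,8.5,8.5,8.5,8.5]}'
cat > look.py <<'E'
from h import *
import sys
i=sys.argv[1]; c=cams.capture("wrist"); np.save(f"w{i}.npy",c,allow_pickle=True)
s=manip.read_state(); print(s["t"],s["tool_pos"].round(4),s["ee_rot"].round(3),"v",abs(s["joint_vel"]).max().round(3))
for q in sys.argv[2:]:
    print(q,[(np.round(r["position"],1).tolist(),round(r["confidence"],2)) for r in nets.search_frame(c,q)[:2]])
cv2.imwrite(f"pics/w{i}.png",c["image"][...,::-1])
E
python3 look.py 1 rack rod rod_tip lower_bush seat frame
```

```text
t: 2.95
tool_pos: [0.4923, 0.1585, 0.2728]
ee_rot: [0.696, 3.063, 0.001]
contact_force: [0.9, 0.7, -0.3]
gripper_width: 0.996
grip_force: 0.0
3.0 [0.4956 0.1486 0.2729] [ 0.715  3.055 -0.007] v 0.186
rack []
rod [([395.3, 138.4], 0.86), ([354.1, 127.1], 0.73)]
rod_tip [([400.1, 137.8], 0.61)]
lower_bush [([210.0, 239.5], 0.96)]
seat [([205.0, 242.6], 0.6)]
frame [([210.9, 240.3], 0.63)]
```

View pics/w1.png

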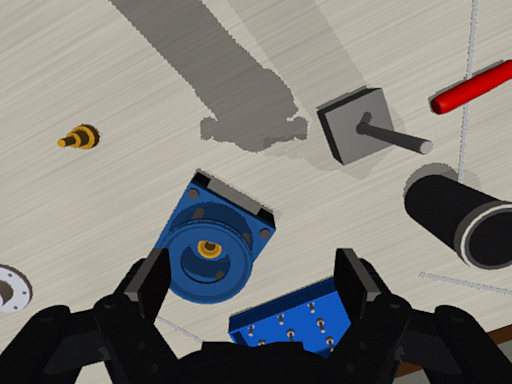

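The rod stands out of the rack, with its top at about (425,146) and its foot at (364,124). The brass lower bushing at (210,245) shows through the seat ring. The cover is at the far left edge.

```bash
python3 -m crank '{"angular":[[0,0,0],[0,0,0],[0,0,0],[0,0,0],[0,0,0],[0,0,0],[0,0,0],[0,0,0]],"linear":[[-2.6,-4.8,0.7],[-5.2,-9.5,1.4],[-7.8,-14.3,2.1],[-10.4,-19.1,2.9],[-13,-23.8,3.6],[-15.6,-28.6,4.3],[-18.2,-33.4,5],[-18.2,-33.4,5]],"hand":[7,7,7,7,7,7,7,7]}'
python3 look.py 2 cover
```

```text
t: 4.3
tool_pos: [0.5107, -0.2228, 0.2218]
ee_rot: [-0.704, -3.061, 0.003]
contact_force: [-0.2, 0.2, -1.3]
gripper_width: 0.822
grip_force: 0.0
4.35 [ 0.5114 -0.2198  0.2218] [-0.698 -3.062  0.   ] v 0.046
cover [([192.4, 193.6], 0.94), ([487.8, 113.8], 0.62)]
```

View pics/w2.png

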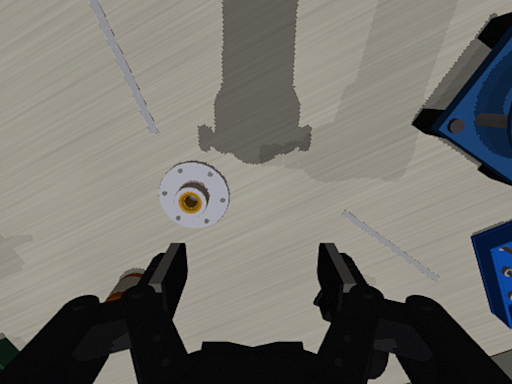

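The cover is in clear view: its disc is centred at about (194,194) and the brass mouth on the hub at about (190,202). The jar is at (125,285), well away from it.

```bash
cat >> h.py <<'E'
def brass(c,p,r=30):
    hsv=cv2.cvtColor(c["image"],cv2.COLOR_RGB2HSV); m=cv2.inRange(hsv,(8,120,60),(32,255,255))
    k=np.zeros_like(m); cv2.circle(k,tuple(int(v) for v in p),r,255,-1); pts=cv2.findNonZero(m&k)
    h=cv2.convexHull(pts); return cv2.fitEllipse(h)
E
python3 - <<'E'
from h import *
w=np.load("w2.npy",allow_pickle=True).item(); t=np.load("top.npy",allow_pickle=True).item()
e=brass(w,(190,202)); print(e)
hsv=cv2.cvtColor(w["image"],cv2.COLOR_RGB2HSV); m=cv2.inRange(hsv,(90,0,90),(140,90,255))
k=np.zeros_like(m); cv2.circle(k,(194,194),40,255,-1); d=cv2.fitEllipse(cv2.convexHull(cv2.findNonZero(m&k))); print("disc",d)
print("brass z.03",onz(w,e[0],.03),"disc z.006",onz(w,d[0],.006))
print("size mm at z.008", np.array(d[1])/288*np.linalg.norm(np.r_[onz(w,d[0],.008),.008]+cv2.Rodrigues(np.array(w["rvec"],float))[0].T@w["tvec"]))
print("tri",tri([(w,(192.4,193.6)),(t,(341.9,214.5))]))
w=np.load("w1.npy",allow_pickle=True).item()
e=brass(w,(210,243)); print(e,"bush z.063",onz(w,e[0],.063))
print("rod top",onz(w,(425.5,146.5),.18),"foot",onz(w,(364,124),.05))
E
```

```text
((189.7812957763672, 202.22434997558594), (20.315462112426758, 22.73845672607422), 113.5494384765625)
disc ((193.36927795410156, 194.91864013671875), (64.4751968383789, 70.20559692382812), 113.88128662109375)
brass z.03 [ 0.51294821 -0.30707664] disc z.006 [ 0.51195415 -0.30691216]
size mm at z.008 [0.08390491 0.09136218]
tri [ 0.51186955 -0.30682039  0.00420442]
((208.78858947753906, 248.67559814453125), (16.849634170532227, 24.220491409301758), 101.71756744384766) bush z.063 [0.56888681 0.05821373]
rod top [0.51087899 0.30137292] foot [0.50596342 0.30279187]
```

```bash
python3 -m crank '{"angular":[[0,0,0],[0,0,0],[0,0,0],[0,0,0],[0,0,0],[0,0,0]],"linear":[[-1.9,-3.9,2.5],[-3.8,-7.8,5],[-3.8,-7.8,9],[-3.8,-7.8,13],[-3.8,-7.8,15],[-3.8,-7.8,15]],"hand":[6,6,6,6,6,6]}'
python3 look.py 3 cover
python3 - <<'E'
from h import *
a=np.load("w2.npy",allow_pickle=True).item();w=np.load("w3.npy",allow_pickle=True).item()
p=proj(w,(.5125,-.307,.03));print(p); e=brass(w,p,45); f=brass(a,(190,202)); print(e,onz(w,e[0],.03),tri([(w,e[0]),(a,f[0])]))
E
```

```text
t: 5.15
tool_pos: [0.5122, -0.3028, 0.0708]
ee_rot: [-0.689, -3.062, -0.004]
contact_force: [0.3, -0.5, 1.0]
gripper_width: 0.707
grip_force: 0.0
5.2 [ 0.5129 -0.3039  0.0721] [-6.900e-01 -3.064e+00 -2.000e-03] v 0.025
cover [([246.3, 215.4], 0.67)]
[245.59278501 230.73855425]
((246.128662109375, 231.50967407226562), (37.37618637084961, 41.63652801513672), 92.6018295288086) [ 0.51316432 -0.30692413] [ 0.51269421 -0.30667596  0.03107626]
```

View pics/w3.png

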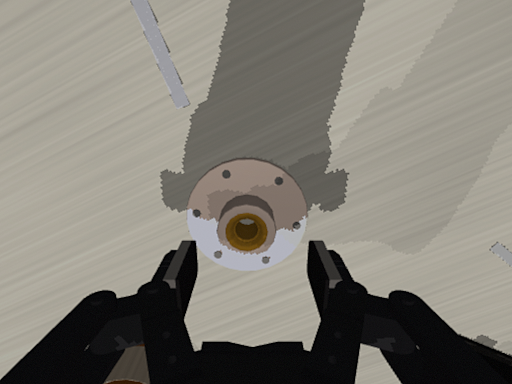

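The brass mouth triangulates to z = 31 mm against the expected 30, at (0.513, -0.307), and the jaws straddle the hub. I'll descend and grip.

```bash
python3 -m crank '{"angular":[[0,0,0],[0,0,0],[0,0,0],[0,0,0],[0,0,0],[0,0,0],[0,0,0],[0,0,0]],"linear":[[-0.1,-0.3,2.5],[-0.1,-0.3,4.5],[-0.1,-0.3,5.1],[-0.1,-0.3,5.1],[-0.1,-0.3,5.1],[-0.1,-0.3,5.1],[-0.1,-0.3,5.1],[-0.1,-0.3,5.1]],"hand":[6,6,6,6,3.5,3.5,3.5,3.5]}' 60
```

```text
t: 6.25
tool_pos: [0.5124, -0.3094, 0.0225]
ee_rot: [0.695, 3.062, 0.0]
contact_force: [-0.0, 1.1, 5.7]
gripper_width: 0.442
grip_force: 60.5
```

```bash
python3 -m crank '{"angular":[[0,0,0],[0,0,0],[0,0,0],[0,0,0],[0,0,0],[0,0,0],[0,0,0],[0,0,0]],"linear":[[0,0,-2],[0,0,-6],[1.5,3,-10],[3.5,7.5,-14],[5.5,12,-17],[7.8,17,-19.8],[10,22.8,-19.8],[10,22.8,-19.8]],"hand":[3.5,3.5,3.5,3.5,3.5,3.5,3.5,3.5]}' 60
python3 -m crank '{"angular":[[0,0,0]],"linear":[[0,0,0]],"hand":[3.5]}'
python3 look.py 4 lower_bush seat frame cover rack rod
```

```text
t: 7.25
tool_pos: [0.52, -0.0543, 0.2202]
ee_rot: [0.68, 3.067, 0.005]
contact_force: [0.1, 0.3, -1.1]
gripper_width: 0.443
grip_force: 61.0
t: 7.38
tool_pos: [0.5194, -0.061, 0.2198]
ee_rot: [0.696, 3.063, -0.001]
contact_force: [-0.2, -0.8, -2.3]
gripper_width: 0.441
grip_force: 61.0
7.425 [ 0.5194 -0.062   0.2196] [ 6.990e-01  3.063e+00 -1.000e-03] v 0.018
lower_bush [([377.4, 168.9], 0.62), ([27.4, 340.7], 0.42)]
seat [([377.7, 168.1], 0.58)]
frame [([381.7, 165.9], 0.63)]
cover [([250.1, 231.4], 0.77)]
rack []
rod []
```

View pics/w4.png

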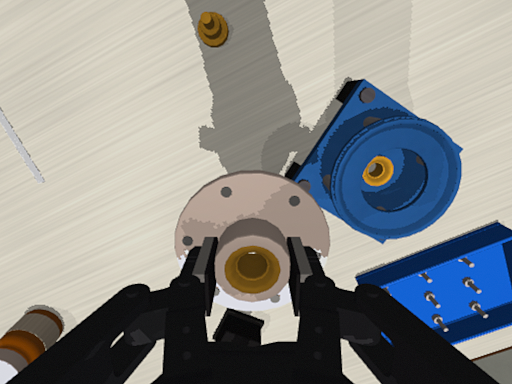

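The cover is held level, with its brass mouth at about (252,268). The frame is fully visible: the lower bushing is at (377,170) and the seat ring is centred at about (396,177).

Run:
```python
from h import *
from scipy.optimize import least_squares
W=[np.load(f"w{i}.npy",allow_pickle=True).item() for i in(1,4)]; ctr=[(210,245),(377,170)]
E=[brass(w,p,22) for w,p in zip(W,ctr)]
for w,e in zip(W,E): print(e,onz(w,e[0],.063))
print("tri",tri(list(zip(W,[e[0] for e in E]))))
# seat ring outer edge silhouette: blue mask top, 116mm ring at z .106
im=W[1]["image"]
th=np.linspace(0,2*np.pi,40)
vis=im.copy()
for (x,y),col in [((.566,.060),(255,0,0)),(onz(W[1],E[1][0],.063),(0,255,0))]:
  for r,z in((.058,.106),(.030,.1),(.0115,.063)):
    p=np.array([proj(W[1],(x+r*np.cos(a),y+r*np.sin(a),z)) for a in th]).astype(int); cv2.polylines(vis,[p],True,col,1)
vis1=W[0]["image"].copy(); x,y=onz(W[1],E[1][0],.063)
for r,z in((.058,.106),(.030,.1),(.0115,.063)):
    p=np.array([proj(W[0],(x+r*np.cos(a),y+r*np.sin(a),z)) for a in th]).astype(int); cv2.polylines(vis1,[p],True,(0,255,0),1)
o=np.hstack([cv2.resize(vis[80:260,280:480],None,fx=2,fy=2,interpolation=0),cv2.resize(vis1[150:330,120:320],None,fx=2,fy=2,interpolation=0)])
cv2.imwrite("pics/ov.png",o[...,::-1])
f=brass(W[1],(252,268),38); s=manip.read_state(); print("cover mouth px",f, "tool-z+.008 pt",proj(W[1],s["tool_pos"]+[0,0,.008]))
print("held mouth rel tcp xy", onz(W[1],f[0],s["tool_pos"][2]+.0085)-s["tool_pos"][:2])
```

```text
((208.78858947753906, 248.67559814453125), (16.849634170532227, 24.220491409301758), 101.71756744384766) [0.56888681 0.05821373]
((377.8824462890625, 171.00135803222656), (26.11183738708496, 32.469154357910156), 42.63238525390625) [0.56804119 0.06070215]
tri [0.56689176 0.05969627 0.06661137]
cover mouth px ((251.9442901611328, 269.2206726074219), (47.29922866821289, 55.10594940185547), 89.65694427490234) tool-z+.008 pt [250.48308572 270.03146783]
held mouth rel tcp xy [-0.00040918  0.00101627]
```

View pics/ov.png

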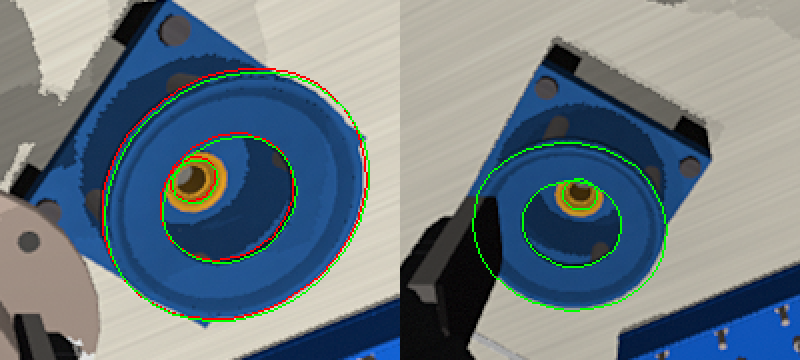

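```bash
cat > fit.py <<'E'
from h import *
th=np.linspace(0,2*np.pi,180)
def fit(w,x0,rings,span=.008):
    g=cv2.GaussianBlur(w["image"],(0,0),1.0).astype(np.float32)
    G=sum(np.hypot(cv2.Sobel(g[...,k],cv2.CV_32F,1,0),cv2.Sobel(g[...,k],cv2.CV_32F,0,1)) for k in range(3))
    G=np.minimum(G,150)
    M=P(w); best=(0,)
    for dx in np.arange(-span,span+1e-9,.0005):
        for dy in np.arange(-span,span+1e-9,.0005):
            s=0
            for r,z in rings:
                X=np.c_[x0[0]+dx+r*np.cos(th),x0[1]+dy+r*np.sin(th),0*th+z,0*th+1]@M.T
                s+=cv2.remap(G,(X[:,0]/X[:,2]).astype(np.float32),(X[:,1]/X[:,2]).astype(np.float32),1).mean()
            if s>best[0]: best=(s,x0[0]+dx,x0[1]+dy)
    return np.round(best,4)
E
python3 - <<'E'
from fit import *
for i in(1,4):
    w=np.load(f"w{i}.npy",allow_pickle=True).item()
    for rings in([(.058,.106)],[(.030,.1)],[(.0515,.106)],[(.0465,.1)],[(.058,.106),(.03,.1),(.0515,.106)]): print(i,rings,fit(w,(.566,.06),rings))
E
```

```text
1 [(0.058, 0.106)] [1.24242e+02 5.65500e-01 6.15000e-02]
1 [(0.03, 0.1)] [1.426047e+02 5.685000e-01 5.900000e-02]
1 [(0.0515, 0.106)] [1.176267e+02 5.680000e-01 6.800000e-02]
1 [(0.0465, 0.1)] [1.029169e+02 5.685000e-01 6.000000e-02]
1 [(0.058, 0.106), (0.03, 0.1), (0.0515, 0.106)] [3.430756e+02 5.670000e-01 6.000000e-02]
4 [(0.058, 0.106)] [1.427693e+02 5.665000e-01 5.900000e-02]
4 [(0.03, 0.1)] [1.355184e+02 5.680000e-01 6.050000e-02]
4 [(0.0515, 0.106)] [1.187579e+02 5.685000e-01 6.250000e-02]
4 [(0.0465, 0.1)] [7.92776e+01 5.67500e-01 5.90000e-02]
4 [(0.058, 0.106), (0.03, 0.1), (0.0515, 0.106)] [3.718155e+02 5.670000e-01 5.950000e-02]
```

```bash
python3 -m crank '{"angular":[[0,0,0],[0,0,0],[0,0,0],[0,0,0],[0,0,0],[0,0,0],[0,0,0]],"linear":[[0.3,4.3,0],[0.6,8.7,2],[0.9,13,4],[0.9,13,6],[0.9,13,7],[0.9,13,7],[0.9,13,7]],"hand":[3.5,3.5,3.5,3.5,3.5,3.5,3.5]}'
python3 - <<'E'
from fit import *
w=cams.capture("wrist"); s=manip.read_state(); np.save("w5.npy",w,allow_pickle=True); print(s["tool_pos"],s["ee_rot"],s["contact_force"])
f=brass(w,proj(w,s["tool_pos"]+[0,0,.008]),38)
print("mouth",onz(w,f[0],s["tool_pos"][2]+.0085),"ring",fit(w,(.567,.06),[(.058,.106)],.005))
E
```

```text
t: 8.6
tool_pos: [0.5684, 0.0598, 0.1502]
ee_rot: [0.698, 3.062, 0.001]
contact_force: [0.4, -0.3, -1.1]
gripper_width: 0.437
grip_force: 61.1
[0.56848523 0.05994047 0.15028879] [6.97519907e-01 3.06144783e+00 1.20362000e-03] [-0.35413594 -0.687821   -2.59515867]
mouth [0.56784572 0.06050599] ring [1.011211e+02 5.655000e-01 5.950000e-02]
```

```bash
python3 -m crank '{"angular":[[0,0,0],[0,0,0],[0,0,0],[0,0,0],[0,0,0]],"linear":[[0.1,0,0.8],[0.1,0,1.5],[0.1,0,2.2],[0.1,0,2.7],[0.1,0,2.7]],"hand":[3.5,3.5,3.5,3.5,3.5]}'
```

```text
t: 9.28
tool_pos: [0.5668, 0.061, 0.1225]
ee_rot: [-0.696, -3.063, -0.0]
contact_force: [-2.9, -0.3, 2.1]
gripper_width: 0.441
grip_force: 61.7
```

```bash
python3 -m crank '{"angular":[[0,0,0],[0,0,0],[0,0,0]],"linear":[[0,0,0.2],[0,0,0.4],[0,0,0.4]],"hand":[3.5,3.5,3.5]}' 100
```

```text
t: 9.65
tool_pos: [0.5669, 0.061, 0.1225]
ee_rot: [-0.696, -3.062, -0.003]
contact_force: [-12.7, -0.9, 29.2]
gripper_width: 0.429
grip_force: 90.0
```

```bash
python3 -m crank '{"angular":[[0,0,0],[0,0,0],[0,0,0],[0,0,0]],"linear":[[0.15,-0.05,0],[0.15,-0.05,0.2],[0.15,-0.05,0.3],[0.15,-0.05,0.3]],"hand":[3.5,3.5,3.5,3.5]}' 100
```

```text
t: 10.15
tool_pos: [0.5669, 0.061, 0.1225]
ee_rot: [0.696, 3.061, 0.005]
contact_force: [-15.8, -1.3, 46.0]
gripper_width: 0.431
grip_force: 91.9
```

```bash
python3 -m crank '{"angular":[[0,0,0],[0,0,0],[0,0,0],[0,0,0],[0,0,0],[0,0,0],[0,0,0],[0,0,0]],"linear":[[0,0,-0.4],[0,0,-0.6],[0,0,-0.6],[0,0,-0.6],[0,0,-1.5],[0,0,-4.5],[0,0,-9.5],[0,0,-9.5]],"hand":[3.5,5.5,5.5,5.5,5.5,5.5,5.5,5.5]}'
python3 - <<'E'
from fit import *
w=cams.capture("wrist"); s=manip.read_state(); np.save("w6.npy",w,allow_pickle=True); print(s["t"],s["tool_pos"],s["contact_force"])
f=brass(w,proj(w,(.566,.06,.13)),40); cv2.imwrite("pics/w6.png",w["image"][...,::-1])
print("mouth",f,onz(w,f[0],.13),"ring",fit(w,(.566,.06),[(.058,.106)],.005),"cover edge",fit(w,(.566,.06),[(.045,.108)],.005))
E
```

```text
t: 11.15
tool_pos: [0.5682, 0.0613, 0.2147]
ee_rot: [0.695, 3.055, 0.006]
contact_force: [-0.2, 0.1, 0.3]
gripper_width: 0.644
grip_force: 0.0
11.2 [0.56661822 0.06128874 0.21242048] [ 0.78891176 -0.25821852 -0.96038726]
mouth ((250.30752563476562, 201.4939422607422), (31.82663345336914, 34.05615234375), 89.50967407226562) [0.56670483 0.06160323] ring [1.102127e+02 5.660000e-01 6.050000e-02] cover edge [1.50e+02 5.66e-01 6.15e-02]
```

View pics/w6.png

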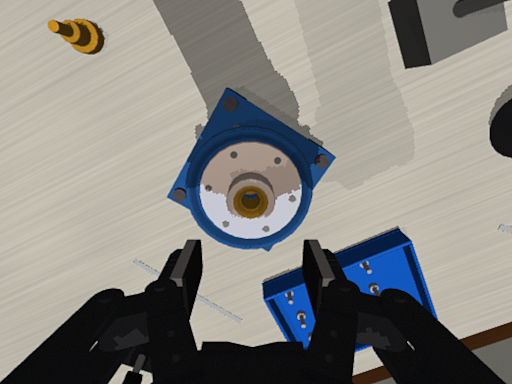

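The cover sits concentric in the ring (cover edge and ring centres agree to about 1 mm), with its mouth at (250,201). Next is the rod.

```bash
python3 -m crank '{"angular":[[0,0,0],[0,0,0],[0,0,0],[0,0,0],[0,0,0],[0,0,0]],"linear":[[3,2.5,-2],[6,5.5,-4],[9.5,8.5,-4.8],[12.9,11.5,-4.8],[12.9,11.5,-4.8],[12.9,11.5,-4.8]],"hand":[5,5,5,5,5,5]}'
python3 look.py 7 rack rod rod_tip
```

```text
t: 11.95
tool_pos: [0.4985, 0.2199, 0.2574]
ee_rot: [-0.696, -3.062, 0.003]
contact_force: [0.6, -1.0, 0.0]
gripper_width: 0.582
grip_force: 0.0
12.0 [0.4989 0.2193 0.2575] [-6.980e-01 -3.062e+00  2.000e-03] v 0.01
rack [([313.1, 141.9], 0.74)]
rod [([336.8, 166.7], 0.83)]
rod_tip [([339.4, 164.1], 0.86)]
```

View pics/w7.png

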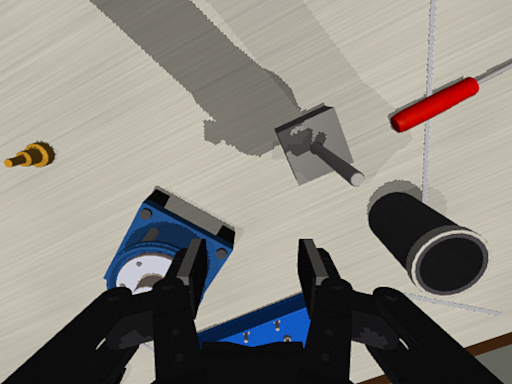

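The rod's top is at about (357,180) and it enters the rack at about (317,147). I'll fit a cylinder model in both views.

```bash
cat > rod.py <<'E'
from h import *
from scipy.optimize import minimize, differential_evolution
def grad(w):
    g=cv2.GaussianBlur(w["image"],(0,0),.8).astype(np.float32)
    return np.minimum(sum(np.hypot(cv2.Sobel(g[...,k],cv2.CV_32F,1,0),cv2.Sobel(g[...,k],cv2.CV_32F,0,1)) for k in range(3)),150)
def samp(w,t,f,zt,zf,r=.006):
    M=P(w); Rc=cv2.Rodrigues(np.array(w["rvec"],float))[0]; cam=-Rc.T@np.array(w["tvec"],float).ravel()
    T=np.r_[t,zt]; F=np.r_[f,zf]; ax=(T-F)/np.linalg.norm(T-F)
    n=np.cross(ax,(T+F)/2-cam); n/=np.linalg.norm(n); m=np.cross(ax,n)
    L=np.linspace(0,1,80)[:,None]; a=np.linspace(0,2*np.pi,60)[:,None]
    X=[F+L*(T-F)+r*n, F+L*(T-F)-r*n, T+r*np.cos(a)*n+r*np.sin(a)*m]
    out=[]
    for x in X:
        q=np.c_[x,np.ones(len(x))]@M.T; out.append((q[:,:2]/q[:,2:]).astype(np.float32))
    return out
def fitrod(ws,x0,zt=.18,zf=.05,span=.008):
    G=[grad(w) for w in ws]
    def c(p):
        return -sum(cv2.remap(g,q[:,0],q[:,1],1).mean() for w,g in zip(ws,G) for q in samp(w,p[:2],p[2:4],zt,zf))
    return differential_evolution(c,[(v-span,v+span) for v in x0],seed=1,maxiter=150,popsize=15)
E
python3 - <<'E'
from rod import *
W={i:np.load(f"w{i}.npy",allow_pickle=True).item() for i in(1,7)}
print("net z.18",onz(W[7],(357,180),.18),onz(W[7],(317,147),.05),"tri top",tri([(W[1],(425.5,146.5)),(W[7],(357,180))]))
for k in((7,),(1,),(1,7)):
    r=fitrod([W[i] for i in k],[.508,.298,.505,.300],span=.012); print(k,r.x.round(4),r.fun.round(0)/len(k))
E
```

```text
net z.18 [0.51297241 0.30172784] [0.50908019 0.30030921] tri top [0.51190786 0.3015861  0.18010992]
(7,) [0.5118 0.3018 0.5107 0.3006] -443.0
(1,) [0.511  0.3013 0.5103 0.3011] -446.0
(1, 7) [0.5116 0.3013 0.5114 0.3016] -440.5
```

```bash
python3 -m crank '{"angular":[[0,0,0],[0,0,0],[0,0,0],[0,0,0],[0,0,0],[0,0,0],[0,0,0]],"linear":[[1.2,4,0],[2.4,7.9,0],[2.4,7.9,2],[2.4,7.9,6],[2.4,7.9,10],[2.4,7.9,11.2],[2.4,7.9,11.2]],"hand":[5,5,5,5,5,5,5]}'
python3 look.py 8 rod
python3 - <<'E'
from rod import *
w=np.load("w8.npy",allow_pickle=True).item()
r=fitrod([w],[.511,.301,.511,.301],zf=.17,span=.008); print(r.x.round(4),r.fun)
E
```

```text
t: 13.02
tool_pos: [0.5116, 0.3018, 0.1462]
ee_rot: [-0.697, -3.063, 0.001]
contact_force: [0.0, -0.2, 1.2]
gripper_width: 0.585
grip_force: 0.0
13.075 [0.5122 0.3023 0.1473] [6.970e-01 3.062e+00 2.000e-03] v 0.018
rod [([247.6, 264.7], 0.8)]
[0.5127 0.3013 0.5102 0.3018] -448.3374938964844
```

View pics/w8.png

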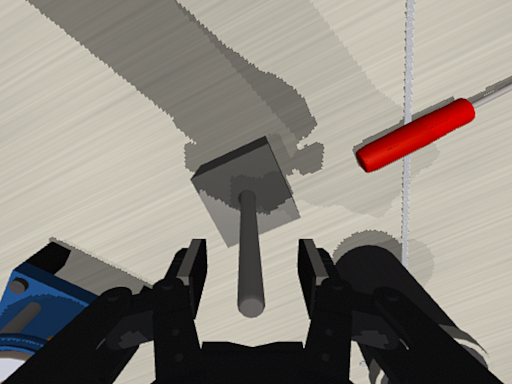

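The rod stands centred between the pads (top (251,308), foot (247,192)). I'll close and lift.

```bash
python3 -m crank '{"angular":[[0,0,0],[0,0,0],[0,0,0],[0,0,0],[0,0,0],[0,0,0]],"linear":[[0,0,0],[0,0,0],[0,0,0],[0,0,0],[0,0,0],[0,0,0]],"hand":[0.8,0.8,0.8,0.8,0.8,0.8]}' 80
python3 - <<'E'
from rod import *
w=cams.capture("wrist"); np.save("w9.npy",w,allow_pickle=True)
r=fitrod([w],[.511,.301,.511,.301],zt=.12,zf=.05,span=.008); print(r.x.round(4),r.fun)
E
python3 -m crank '{"angular":[[0,0,0],[0,0,0],[0,0,0],[0,0,0],[0,0,0]],"linear":[[0,0,-2],[0,0,-6],[0,0,-11],[0,0,-16],[0,0,-16]],"hand":[0.8,0.8,0.8,0.8,0.8]}' 80
```

```text
t: 13.88
tool_pos: [0.5111, 0.3006, 0.1474]
ee_rot: [-0.697, -3.063, 0.004]
contact_force: [-2.4, -2.7, 6.8]
gripper_width: 0.119
grip_force: 77.7
[0.5056 0.3022 0.5187 0.2952] -388.1753234863281
t: 14.55
tool_pos: [0.5132, 0.3032, 0.3111]
ee_rot: [0.695, 3.057, 0.011]
contact_force: [-0.4, -0.1, -2.9]
gripper_width: 0.116
grip_force: 78.0
```

```bash
python3 -m crank '{"angular":[[0,0,0],[0,0,0],[0,0,0],[0,0,0],[0,0,0],[0,0,0],[0,0,0],[0,0,0]],"linear":[[-2,-2.5,0],[-5,-6.4,0],[-8,-10.3,0],[-11,-14,0],[-13.5,-17,0],[-15.4,-19.4,0],[-15.4,-19.4,0],[-15.4,-19.4,0]],"hand":[0.8,0.8,0.8,0.8,0.8,0.8,0.8,0.8]}' 80
python3 look.py 10 rod_tip rod cover
python3 - <<'E'
from rod import *
s=manip.read_state(); w=np.load("w10.npy",allow_pickle=True).item(); p=s["tool_pos"]; print(p,s["contact_force"])
cv2.imwrite("pics/w10.png",cv2.resize(w["image"][80:304,110:410],None,fx=2.6,fy=2.6)[...,::-1])
print("expect tip px",proj(w,[p[0],p[1],p[2]-.137]),"tcp",proj(w,p),"mouth",proj(w,(.5667,.0615,.13)))
E
```

```text
t: 15.55
tool_pos: [0.5656, 0.0618, 0.3053]
ee_rot: [-0.694, -3.062, -0.0]
contact_force: [-0.5, 0.5, -1.8]
gripper_width: 0.124
grip_force: 78.0
15.6 [0.5657 0.0624 0.3054] [-0.692 -3.063 -0.   ] v 0.007
rod_tip [([253.0, 259.4], 0.55)]
rod [([250.3, 260.5], 0.86), ([242.1, 134.2], 0.48)]
cover [([249.4, 166.2], 0.77), ([120.7, 52.0], 0.47)]
[0.56601228 0.06214734 0.30597255] [-0.13646027 -0.44654487 -0.8491316 ]
expect tip px [251.97438065 185.55775454] tcp [251.98987641 262.38806873] mouth [251.71314065 175.92330042]
```

View pics/w10.png

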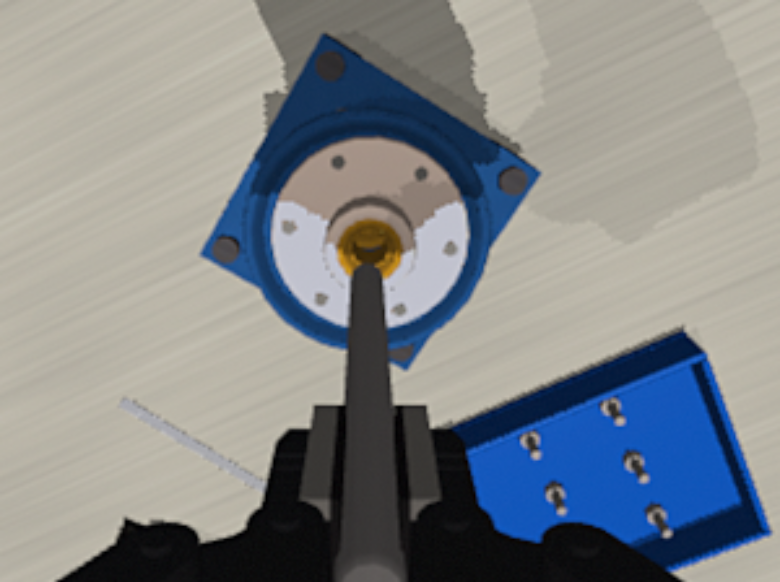

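The tip is at about (251.5,183) and the mouth at about (252,175), almost in line. Next I'll fit the rod's tilt.

```bash
cat > tilt.py <<'E'
from rod import *
def tilt(w,p,Rt,dz=.0326):
    G=grad(w); zt=p[2]+dz; zf=zt-.162; L=np.linspace(0,1,120)[:,None]; a=np.linspace(0,2*np.pi,40)[:,None]
    M=P(w)
    def pts(q):
        o=samp(w,q[:2],q[2:],zt,zf)
        T=np.r_[q[:2],zt];F=np.r_[q[2:],zf]; ax=(T-F)/.162; E=F-.008*ax
        X=E+np.c_[.003*np.cos(a),.003*np.sin(a),0*a]; y=np.c_[X,np.ones(40)]@M.T
        return o+[(y[:,:2]/y[:,2:]).astype(np.float32)]
    c=lambda q:-sum(k*cv2.remap(G,x[:,0],x[:,1],1).mean() for k,x in zip((1,1,.5,.5),pts(q)))
    r=differential_evolution(c,[(p[i%2]-.009,p[i%2]+.009) for i in range(4)],seed=1)
    d=(r.x[2:]-r.x[:2])/.162; E=r.x[2:]+d*.008; D=Rt.T@np.r_[E-r.x[:2],0]
    print("cost",r.fun,"top-tcp mm",(Rt.T@np.r_[r.x[:2]-p[:2],0]).round(4),"tip",E.round(4),"tip-tcp tool",(Rt.T@np.r_[E-p[:2],0]).round(4),"tilt deg tool x,y",np.degrees(D[:2]/.17).round(2))
    return r.x
if __name__=="__main__":
    from fit import fit
    w=np.load("w10.npy",allow_pickle=True).item(); s=manip.read_state(); Rt=R.from_rotvec(s["ee_rot"]).as_matrix()
    tilt(w,s["tool_pos"],Rt); print(Rt.round(3)[2])
    print("hub",fit(w,(.5667,.0615),[(.0105,.130)],.005),fit(w,(.5667,.0615),[(.045,.108)],.005),fit(w,(.5667,.0615),[(.058,.106)],.005))
    for n,cm in(("scene",cams.capture("scene")),):
        print([(r["position"],r["confidence"]) for r in nets.search_frame(cm,"rod_tip")[:2]],proj(cm,s["tool_pos"]-[0,0,.137]),proj(cm,(.5667,.0615,.13)))
        np.save("s10.npy",cm,allow_pickle=True)
E
python3 tilt.py
```

```text
cost -416.6951599121094 top-tcp mm [-0.0001 -0.0006 -0.    ] tip [0.5585 0.0634] tip-tcp tool [ 0.0073 -0.0021  0.    ] tilt deg tool x,y [ 2.47 -0.51]
[ 0.001  0.    -1.   ]
hub [1.473389e+02 5.632000e-01 6.450000e-02] [1.440789e+02 5.652000e-01 6.250000e-02] [1.030421e+02 5.657000e-01 6.050000e-02]
[([256.6, 145.4], 0.55)] [260.16729128 164.73602392] [259.84224498 177.10357883]
```

Run:
```python
from rod import *
w=np.load("w10.npy",allow_pickle=True).item(); im=w["image"]; p=manip.read_state()["tool_pos"]
print(p)
for r in range(168,206,2): print(r,im[r,238:266:3].tolist())
for d in(0,.003,.0073): 
    ux=np.array([-.902,.432]); 
    print(d,[proj(w,np.r_[p[:2]+ux*(d+k),p[2]-.1374]).round(1).tolist() for k in(-.003,0,.003)])
print("top rim",[proj(w,np.r_[p[:2]+ux*k,p[2]+.0326]).round(1).tolist() for k in(-.006,.006)])
for r in range(280,306,2): print(r,im[r,248:258:3].tolist())
```

```text
[0.56618254 0.06167162 0.30619598]
168 [[166, 150, 137], [157, 141, 131], [119, 83, 10], [88, 62, 15], [95, 67, 16], [92, 66, 17], [98, 75, 25], [97, 67, 14], [132, 116, 105], [143, 127, 117]]
170 [[163, 145, 135], [137, 111, 82], [94, 66, 16], [94, 67, 18], [92, 64, 14], [91, 64, 15], [74, 52, 13], [84, 59, 15], [107, 76, 21], [139, 124, 116]]
172 [[159, 142, 131], [113, 78, 7], [87, 61, 17], [99, 71, 18], [100, 70, 19], [100, 71, 16], [114, 80, 21], [76, 53, 14], [98, 67, 10], [139, 126, 119]]
174 [[177, 171, 175], [107, 74, 13], [104, 74, 18], [89, 61, 14], [112, 81, 21], [112, 80, 23], [76, 55, 22], [83, 58, 16], [97, 68, 18], [132, 114, 100]]
176 [[197, 204, 222], [162, 115, 22], [97, 68, 20], [56, 39, 8], [47, 41, 36], [39, 39, 47], [59, 41, 8], [93, 66, 17], [118, 82, 18], [120, 101, 85]]
178 [[193, 198, 216], [200, 146, 26], [122, 86, 22], [49, 35, 8], [62, 44, 9], [62, 42, 10], [54, 38, 7], [167, 120, 31], [178, 125, 28], [199, 199, 205]]
180 [[193, 196, 212], [197, 136, 13], [137, 98, 24], [140, 100, 24], [61, 44, 19], [60, 43, 11], [115, 81, 19], [138, 101, 26], [195, 143,
[... 2266 characters left out ...]
, [57, 55, 54], [58, 55, 55]]
284 [[55, 54, 53], [57, 55, 55], [57, 55, 54], [57, 55, 53]]
286 [[56, 53, 53], [57, 55, 54], [58, 55, 55], [57, 53, 54]]
288 [[57, 55, 54], [57, 55, 54], [57, 55, 55], [57, 55, 55]]
290 [[56, 54, 54], [56, 53, 53], [57, 56, 56], [57, 55, 55]]
292 [[57, 54, 53], [56, 54, 54], [59, 57, 56], [57, 54, 53]]
294 [[62, 60, 60], [65, 62, 63], [66, 64, 63], [63, 60, 59]]
296 [[68, 66, 65], [73, 71, 70], [77, 73, 73], [69, 66, 66]]
298 [[94, 90, 88], [95, 91, 90], [98, 93, 92], [89, 86, 85]]
300 [[93, 89, 88], [95, 92, 90], [95, 91, 90], [95, 92, 89]]
302 [[93, 90, 88], [95, 92, 90], [96, 92, 90], [94, 90, 88]]
304 [[92, 89, 87], [94, 90, 88], [97, 92, 90], [94, 91, 89]]
```

```bash
python3 -m crank '{"angular":[[0,-0.6,0],[0,-1.2,0],[0,-1.2,0],[0,-1.2,0],[0,-1.2,0],[0,-1.2,0],[0,-1.2,0]],"linear":[[0,0.1,0.5],[0,0.1,1.5],[0,0.1,2.5],[0,0.1,3.5],[0,0.1,4.2],[0,0.1,5],[0,0.1,5]],"hand":[0.8,0.8,0.8,0.8,0.8,0.8,0.8]}' 80
```

```text
t: 16.73
tool_pos: [0.5664, 0.0616, 0.2555]
ee_rot: [0.692, 3.045, -0.008]
contact_force: [0.1, 0.3, -2.2]
gripper_width: 0.117
grip_force: 78.1
```

```bash
python3 -m crank '{"angular":[[0,0,0],[0,0,0],[0,0,0],[0,0,0],[0,0,0]],"linear":[[0,0,0.8],[0,0,1.6],[0.05,0,2.4],[0.05,0,3.2],[0.05,0,3.2]],"hand":[0.8,0.8,0.8,0.8,0.8]}' 80
python3 -c "
from h import *
for _ in range(3): c=cams.capture('wrist')
np.save('w11.npy',c,allow_pickle=True);s=manip.read_state();print(s['t'],s['tool_pos'],s['contact_force'],s['ft_torque']); print(R.from_rotvec(s['ee_rot']).as_matrix()[:,2])"
```

```text
t: 17.35
tool_pos: [0.5665, 0.0614, 0.2233]
ee_rot: [0.692, 3.045, -0.009]
contact_force: [-0.3, 0.2, -2.3]
gripper_width: 0.118
grip_force: 78.0
17.5 [0.56681666 0.06157385 0.22424738] [-0.45507631  0.91536962 -1.95602928] [0.12477295 0.29545966 0.04683364]
[ 0.01850696 -0.00898938 -0.99978832]
```

```bash
python3 -m crank '{"angular":[[0,0,0],[0,0,0],[0,0,0],[0,0,0],[0,0,0],[0,0,0]],"linear":[[0,0,0.8],[0.05,0,1.6],[0.05,0,2.2],[0.05,0,2.8],[0.05,0,3.4],[0.05,0,3.4]],"hand":[0.8,0.8,0.8,0.8,0.8,0.8]}' 80
```

```text
t: 18.25
tool_pos: [0.5669, 0.0614, 0.1897]
ee_rot: [0.692, 3.044, -0.008]
contact_force: [-0.2, 0.2, -1.5]
gripper_width: 0.117
grip_force: 78.0
```

```bash
python3 -m crank '{"angular":[[0,0,0],[0,0,0],[0,0,0],[0,0,0],[0,0,0],[0,0,0]],"linear":[[0,0,0.6],[0.05,0,1.2],[0.05,0,1.8],[0.05,0,2.4],[0.05,0,3],[0.05,0,3]],"hand":[0.8,0.8,0.8,0.8,0.8,0.8]}' 80
python3 -c "
from h import *
for n in('scene','top','wrist'):
    c=cams.capture(n); cv2.imwrite('pics/f_'+n+'.png',c['image'][...,::-1]); np.save('f_'+n+'.npy',c,allow_pickle=True)
    print(n,proj(c,(.5667,.0615,.022)),[(q,[(np.round(r['position']).tolist(),round(r['confidence'],2)) for r in nets.search_frame(c,q)[:1]]) for q in('rod_tip','rod','cover','frame','dial','jar','housing')])
s=manip.read_state();print(s['t'],s['tool_pos'],s['contact_force'],s['ft_torque'])"
```

```text
t: 19.0
tool_pos: [0.5669, 0.0613, 0.1596]
ee_rot: [0.692, 3.045, -0.008]
contact_force: [0.6, 0.2, -1.3]
gripper_width: 0.119
grip_force: 78.0
scene [259.90475816 209.07259741] [('rod_tip', [([259.0, 208.0], 0.3)]), ('rod', []), ('cover', [([264.0, 186.0], 0.66)]), ('frame', [([258.0, 208.0], 0.78)]), ('dial', [([155.0, 198.0], 0.91)]), ('jar', [([259.0, 208.0], 0.71)]), ('housing', [([336.0, 260.0], 0.86)])]
top [245.66423818 198.62764552] [('rod_tip', []), ('rod', []), ('cover', []), ('frame', [([265.0, 204.0], 0.46)]), ('dial', [([313.0, 155.0], 0.51)]), ('jar', [([385.0, 191.0], 0.79)]), ('housing', [([165.0, 169.0], 0.63)])]
wrist [251.23971937 181.13506061] [('rod_tip', [([252.0, 275.0], 0.81)]), ('rod', [([250.0, 273.0], 0.56)]), ('cover', [([249.0, 203.0], 0.62)]), ('frame', [([244.0, 153.0], 0.59)]), ('dial', []), ('jar', []), ('housing', [])]
20.2 [0.5672127  0.06150911 0.16027835] [ 0.03585918  0.36339173 -1.8860801 ] [-0.0217844   0.10189708  0.04221037]
```

```bash
python3 -c "
from fit import *
a=np.load('s10.npy',allow_pickle=True).item(); b=np.load('f_scene.npy',allow_pickle=True).item()
for z in(.016,.02,.024,.028,.032,.036,.04):
    p=proj(b,(.5667,.0615,z)).round().astype(int); print(z,p,a['image'][p[1],p[0]-4:p[0]+5].mean(1).round().tolist(),b['image'][p[1],p[0]-4:p[0]+5].mean(1).round().tolist())
w=np.load('f_wrist.npy',allow_pickle=True).item(); print(fit(w,(.5667,.0615),[(.045,.108)],.005),fit(w,(.5667,.0615),[(.058,.106)],.005))
im=w['image']; print([im[r,251].tolist() for r in range(285,320,3)], proj(w,(.5667,.0615,.193)))
"
```

```text
0.016 [260 211] [38.0, 36.0, 33.0, 31.0, 32.0, 32.0, 32.0, 34.0, 37.0] [39.0, 35.0, 35.0, 34.0, 33.0, 33.0, 33.0, 35.0, 40.0]
0.02 [260 210] [30.0, 31.0, 32.0, 33.0, 32.0, 31.0, 31.0, 31.0, 33.0] [32.0, 32.0, 33.0, 31.0, 34.0, 34.0, 32.0, 33.0, 34.0]
0.024 [260 209] [30.0, 32.0, 32.0, 33.0, 32.0, 31.0, 31.0, 31.0, 31.0] [33.0, 31.0, 32.0, 34.0, 34.0, 33.0, 32.0, 32.0, 31.0]
0.028 [260 207] [30.0, 31.0, 31.0, 32.0, 28.0, 32.0, 32.0, 32.0, 31.0] [31.0, 30.0, 33.0, 34.0, 31.0, 33.0, 32.0, 34.0, 32.0]
0.032 [260 206] [31.0, 31.0, 32.0, 32.0, 31.0, 31.0, 33.0, 31.0, 33.0] [31.0, 33.0, 32.0, 32.0, 34.0, 32.0, 34.0, 32.0, 32.0]
0.036 [260 205] [32.0, 32.0, 33.0, 30.0, 32.0, 34.0, 33.0, 32.0, 31.0] [33.0, 32.0, 33.0, 31.0, 31.0, 31.0, 32.0, 33.0, 34.0]
0.04 [260 204] [33.0, 34.0, 32.0, 36.0, 34.0, 35.0, 35.0, 33.0, 33.0] [33.0, 34.0, 36.0, 35.0, 35.0, 35.0, 33.0, 33.0, 32.0]
[1.352345e+02 5.677000e-01 6.150000e-02] [9.05427e+01 5.65200e-01 6.00000e-02]
[[62, 59, 59], [63, 60, 60], [63, 60, 60], [73, 70, 69], [98, 94, 92], [105, 101, 99], [106, 102, 99], [105, 100, 98], [107, 102, 100], [107, 102, 100], [122, 118, 114], [208, 203, 188]] [250.48404423 303.92209296]
```

```bash
python3 -c "
from plant import ticket; print(ticket.sign_off())"
```

```text
the job is handed in; nothing more can be done
None
```

The job is handed in. The cover was pressed home with about 46 N and sits concentric in its seat. The rod is held upright through both bushings, with its end worked out from the gripper pose at about 15 mm below the lower bushing and 23 mm above the bench, because the frame plate hid it from the cameras.

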